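Tare the balance through its shuttered key well

TASK

Tare the balance that carries the porcelain beaker: with a fingertip push the sliding shutter on its front deck fully open, reach into the well and press the sunken tare key fully down, then come out and push the shutter fully closed again. Nothing is picked up: leave the beaker standing where it is on its pan, and do not disturb the second balance or anything else on the bench.

Things in the scene. Friction and masses are not known exactly. Their poses are not given: they have to be found in the camera images.
- balance_a: The balance to tare, with the porcelain beaker on its pan: white, 250 x 190 mm, fixed. Origin: centre of its underside, on the bench. x points away from the robot at yaw 0, y to the left. Front deck at -x, top 48 mm high, with the key well centred at x=-75, y=-40 mm; round steel pan at the back, diameter 120 mm, top 60 mm high, centre x=+58, y=0.
- well_a (a point): Centre of the mouth of that balance's key well, 48 mm above the bench, axes as the balance's. A rectangular pit, inside 44 mm along x, 50 mm along y, upright walls, floor 13 mm above the bench. In its centre the sunken tare key: round plain white button, diameter 24 mm, top 25 mm above the bench (23 mm below the mouth) released, 19 mm when fully pressed.
- key_a (a joint): How far the tare key of the beaker's balance is pressed down, m: 0 released, 0.006 fully home. It is sprung: about 1.2 N to start, 4.8 N fully down; it comes back up when released.
- rib_a (a point): Top centre of the rib on that balance's shutter, 69 mm above the bench, moves with it, axes as the balance's. Shutter: dark steel plate over the well, 54 (x) by 58 mm (y), top face 53 mm above the bench, between two guide strips (tops 55 mm high, 28 mm either side of the well's centre in x). The rib stands upright on its middle: 16 mm high, 44 mm long along x, 8 mm thick along y.
- shutter_a (a joint): Slide of that shutter along the balance's +y, m: 0 fully closed (rib right over the well's centre, end stop), 0.062 fully open (end stop, well wholly clear from about 0.054). Starts shut or up to 12 mm open. Pushing takes about 2 N; it stays where it is left.
- beaker: Open white porcelain beaker, 64 mm across, 70 mm high, loose on the pan of balance_a. Origin: centre of its underside, about 60 mm above the bench.
- balance_b: The second balance, same make and sizes as balance_a, its pan empty: to be left alone.
- key_b (a joint): Press of the second balance's key, as key_a.
- rib_b (a point): Top centre of the rib on the second balance's shutter, as rib_a.
- weight: Bystander: loose brass knobbed weight, 34 mm across, 54 mm high. Origin: centre of the underside.
- amber: Bystander: loose amber bottle, 52 mm across, 90 mm high. Origin: centre of the underside.
- jar: Bystander: loose glass jar, 60 mm across, 75 mm high. Origin: centre of the underside.
- dish: Bystander: loose white shallow dish, 90 mm across, 16 mm high. Origin: centre of the underside.
- spatula: Bystander: loose spatula lying flat, 160 mm long. Origin: at mid-length, underside.

How it is judged:
By the outcome, as a careful person would: the job done as asked, in the order asked, and still so for the second after the job is handed in, with the robot touching nothing.
It also fails if it takes over 45 s, if anything falls off the work surface, if the arm or the gripper's body presses on something with over 40 N, if the wrist force passes 120 N, or if a joint passes its speed limit or range.

ROBOT

A 7-joint arm with a two-finger parallel gripper is mounted at the origin on the work surface. World frame = base frame: x ahead of the robot, y to its left, z up, the work surface at z = 0. Lengths are in m, angles in rad, forces in N, time in s.
With the tool pointing down it reaches from about 0.4 to 0.85 m from the base axis. Payload 6.9 kg.
Tool frame: the origin (TCP) lies at the very end of the fingers, on their centre line; the grasp point (between the pads) lies 19 mm behind it; x points along the fingers, y is the direction in which the jaws open and shut, and the axes are right-handed (so a half turn about x gives the same grasp; the last joint's range is limited). The gripper opens to 85 mm and grips with 20 to 120 N. Pads are 22 mm wide; open, the fingers measure 114 mm over their backs; the gripper's body (76 mm by 85 mm) begins 54 mm behind the grasp point. The pads swing forward as they close: fully open they stand 13 mm farther back than shut.
Start: joints at [1.337, 0.507, -0.238, 1.5, 0.126, 1.149, -0.155], TCP at [0.208, -0.589, 0.231] pointing down, gripper open.
Joint ranges: [-3.08, 3.08], [-0.24, 2.05], [-1.43, 1.35], [0, 2.5], [-1.52, 4.66], [0.17, 1.96], [-2.89, 2.89]. Speed limits (rad/s): [2.39, 2.39, 3.14, 3.14, 3.14, 3.14, 3.14].

INTERFACE

Orientations are given as a unit quaternion [x, y, z, w].
In Python, from cell import manip gives the robot as it stands. Calls block until the motion is done:
- manip.move_pose(position, orientation): joint-space move of the TCP to a pose.
- manip.servo_line(position, attitude=None, v=0.15, until_force=None): straight line of the TCP; attitude=None keeps the orientation; v is the mean speed in m/s. With until_force (N) it stops when the force on the tool has changed by that much, and returns True; else False.
- manip.goto_joints(angles): joint-space move.
- manip.set_gripper(opening, f_grip=None): finger opening in m; f_grip is the grip in N (None keeps the last); returns when the fingers have stopped.
- manip.wait(seconds).
- manip.solve_ik(position, orientation): joint angles nearest the present ones, or None.
- manip.observe(): the state.
- manip.camera(name): name is "side" or "top" or "wrist"; returns a dict with "img" (400x640x3 uint8, red, green, blue), "vfov" (degrees; the focal length in pixels is half the picture's height over the tangent of half this angle, whatever the lens; pixels are square), "cx", "cy" (the principal point, pixels), "R" (3x3) and "t" (3): a world point X has camera coordinates R X + t; the wrist camera has in their place "hand_eye" (4x4, takes a point from camera to tool coordinates, whose origin is the TCP and whose axes are the tool frame's). Camera axes: x right, y down, z forward; pixel columns grow to the right and rows downward; lengths in m; the calibration is good to about 2 mm. A picture is of the moment at which its call begins: read the wrist's pose just before it. There is no depth.
A pose or a line that the arm cannot do raises manip.Unreachable and nothing moves.
- manip.close_job(): hands the job in, once; it reports no verdict.
The state is a dict: "time_s": time; "joint_positions": joint angles; "joint_velocities": joint speeds; "joint_efforts": joint torques, N m; "tool_pos": TCP position; "orientation": TCP orientation; "force": force on the tool from outside, world axes, zero at the start; "moment": the same for the moment, N m; "grip_width": finger opening in m.
Only numpy, scipy, OpenCV 4.12 (cv2) and the standard library are available. Lean on these libraries where they do the work, as an engineer would, in place of code of your own. Each camera call takes 0.05 s, during which the arm holds its last target.

## Working session

There is one attempt and no reset: what is moved stays moved. The work goes in short steps, each a Python script; the robot and the scene stay as the last script left them, time stands still between calls to the robot, and variables do not carry over. Pictures are saved under pics/ and viewed, and the job is handed in when it is done.

```bash
ls; mkdir -p pics; python3 - <<'E'
from cell import manip
import cv2,json,numpy as np
for n in ["side","top","wrist"]:
    o=manip.observe()
    c=manip.camera(n)
    cv2.imwrite(f"pics/{n}0.png",c["img"][:,:,::-1])
    print(n,{k:(np.round(v,4).tolist() if not np.isscalar(v) else v) for k,v in c.items() if k!="img"})
o=manip.observe();print(o)
E
```

```text
pics
side {'vfov': 48.32157342507918, 'cx': 319.609157315228, 'cy': 192.88539915023196, 'R': [[-0.7932, -0.6089, 0.0091], [-0.3782, 0.4809, -0.791], [0.4773, -0.6309, -0.6117]], 't': [0.4337, 0.24, 1.0763]}
top {'vfov': 55.52893094351213, 'cx': 319.13311471913863, 'cy': 205.1085303704806, 'R': [[0.0219, -0.9996, 0.0151], [-0.9854, -0.0241, -0.1683], [0.1686, -0.0112, -0.9856]], 't': [0.015, 0.5083, 1.1768]}
wrist {'vfov': 61.94114750203923, 'cx': 319.1419558591627, 'cy': 206.06835924353334, 'hand_eye': [[0.0008, -0.2859, 0.9583, -0.1422], [1.0, -0.0002, -0.0009, 0.0005], [0.0005, 0.9583, 0.2859, -0.0726], [0.0, 0.0, 0.0, 1.0]]}
{'time_s': 0.15, 'joint_positions': array([ 1.33652607,  0.50815455, -0.23752638,  1.50092607,  0.12570519,
        1.1488968 , -0.1548078 ]), 'joint_velocities': array([-0.00020344, -0.00214205,  0.00075413, -0.00270435,  0.00213698,
       -0.00036674,  0.00099109]), 'joint_efforts': array([-2.68375356e-03, -6.21009636e+01, -2.18927890e+00, -2.49837202e+01,
        1.27887866e-02,  9.05661756e-03,  8.23038107e-06]), 'tool_pos': array([ 0.20809128, -0.58892481,  0.2306149 ]), 'orientation': array([-0.69683202, -0.12003111,  0.69702373, -0.11906126]), 'force': array([-0.70064158, -0.22145797,  0.44722972]), 'moment': array([-0.01386324,  0.01604796, -0.01821025]), 'grip_width': 0.08545918518732562}
```

View pics/top0.png

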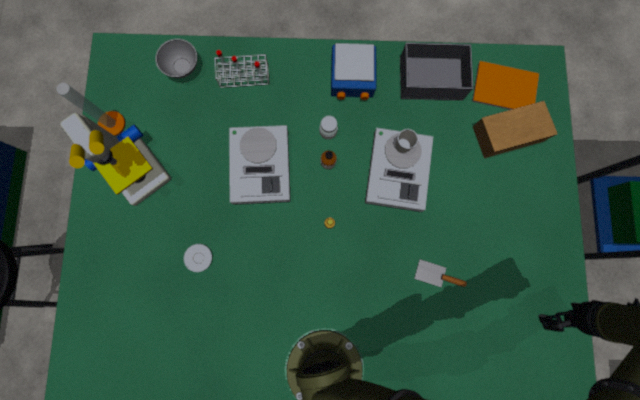

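View pics/side0.png

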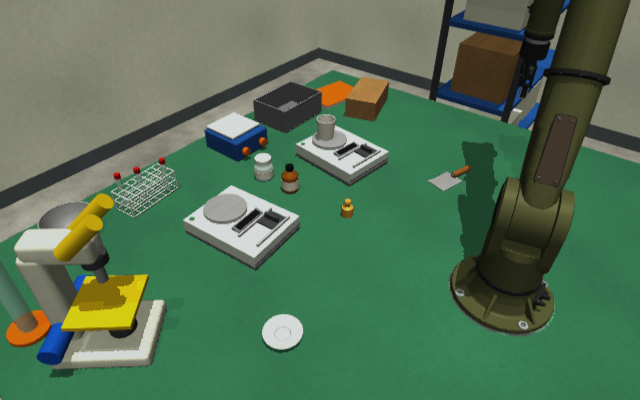

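View pics/wrist0.png

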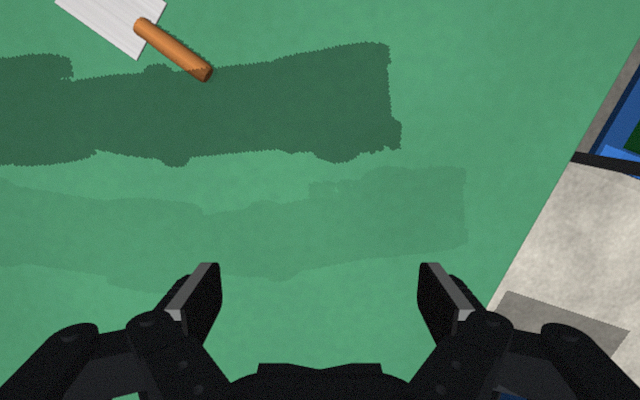

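Top view: balance_a (with the beaker) spans about (367–434, 130–210), with its shutter near (409,191). balance_b is at (259,165). The other things stand well apart. Next, a coarse localisation from the top view.

```bash
cat > h.py <<'E'
from cell import manip
import cv2,numpy as np
from scipy.spatial.transform import Rotation as Ro
def cast(c,uv,z,pose=None):
    "pixel(s)->world points at height z"
    uv=np.atleast_2d(uv).astype(float)
    f=c["img"].shape[0]/2/np.tan(np.radians(c["vfov"])/2)
    d=np.c_[(uv[:,0]-c["cx"])/f,(uv[:,1]-c["cy"])/f,np.ones(len(uv))]
    if pose is None:
        R=np.array(c["R"]);C=-R.T@np.array(c["t"]);D=d@R
    else:
        M=np.eye(4);M[:3,:3]=Ro.from_quat(pose[1]).as_matrix();M[:3,3]=pose[0]
        T=M@np.array(c["hand_eye"]);C=T[:3,3];D=d@T[:3,:3].T
    return C+D*((z-C[2])/D[:,2])[:,None]
def wrist(name=None):
    o=manip.observe();c=manip.camera("wrist")
    if name:cv2.imwrite(f"pics/{name}.png",c["img"][:,:,::-1])
    return c,(o["tool_pos"],o["orientation"])
def st(t=""):
    o=manip.observe();print(t,round(o["time_s"],2),"tcp",np.round(o["tool_pos"],4),"F",np.round(o["force"],2),"w",round(o["grip_width"],4));return o
E
python3 - <<'E'
from h import *
c=manip.camera("top");im=c["img"]
hsv=cv2.cvtColor(im,cv2.COLOR_RGB2HSV)
m=((hsv[...,1]<50)&(hsv[...,2]>130)).astype(np.uint8)*255
r=np.zeros_like(m);r[115:225,350:450]=m[115:225,350:450]
n,l,s,ce=cv2.connectedComponentsWithStats(r);i=1+s[1:,4].argmax()
pts=np.argwhere(l==i)[:,::-1].astype(np.float32)
b=cv2.boxPoints(cv2.minAreaRect(pts));print(b)
w=cast(c,b,0.045);print(w.round(3),w.mean(0))
print([np.linalg.norm(w[k]-w[k-1]).round(3) for k in range(4)])
cv2.imwrite("pics/topcrop.png",cv2.resize(im[110:230,340:460,::-1],None,fx=5,fy=5,interpolation=cv2.INTER_CUBIC))
E
```

```text
[[366.30835  201.4057  ]
 [376.3307   127.908714]
 [434.56598  135.84988 ]
 [424.54364  209.34686 ]]
[[ 0.523 -0.125  0.045]
 [ 0.773 -0.158  0.045]
 [ 0.75  -0.352  0.045]
 [ 0.502 -0.312  0.045]] [ 0.63708764 -0.23660913  0.045     ]
[np.float64(0.189), np.float64(0.252), np.float64(0.195), np.float64(0.252)]
```

View pics/topcrop.png

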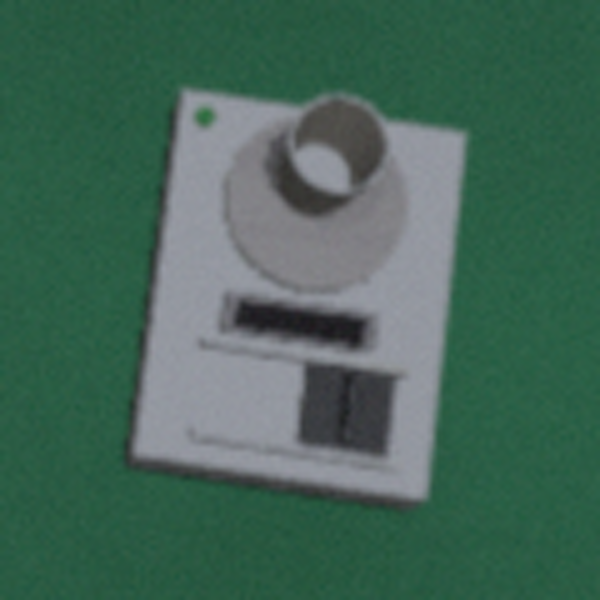

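```bash
cat >> h.py <<'E'
def att(yaw):
    c,s=np.cos(yaw),np.sin(yaw)
    X=np.array([0,0,-1.]);Z=np.array([c,s,0.]);Y=np.cross(Z,X)
    return Ro.from_matrix(np.c_[X,Y,Z]).as_quat()
E
python3 - <<'E'
from h import *
q=att(np.radians(-8.3))
print(manip.solve_ik([.54,-.265,.2],q),manip.solve_ik([.557,-.265,.02],q),manip.solve_ik([.57,-.19,.06],q))
manip.move_pose([.54,-.263,.20],q)
manip.set_gripper(0.0)
st()
c,p=wrist("w1");print(p)
E
```

```text
[ 0.9556892   0.62329721 -0.92523194  1.60716007  0.52841773  1.18048188
  1.34014759] [ 0.86007533  0.83782711 -0.79352643  1.75053855  0.7531248   0.88609096
  1.15362965] [ 0.77314116  0.77621834 -0.84410336  1.76647557  0.70977669  0.93312197
  1.04991884]
 2.67 tcp [ 0.54  -0.263  0.2  ] F [-0.17  0.85  0.22] w 0.0001
(array([ 0.54000039, -0.26301131,  0.19999632]), array([ 0.05117377,  0.70525218, -0.0511875 ,  0.70525204]))
```

View pics/w1.png

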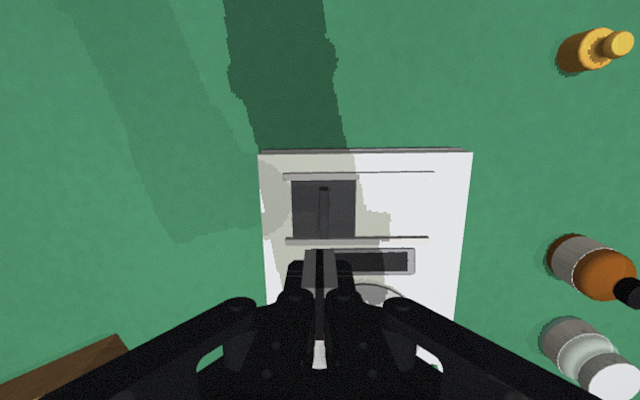

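Wrist view: the dark shutter spans about (291–355, 180–238) with its rib at u≈323. The deck's front corners are near (259,153) and (473,152). I'll refine these.

```bash
python3 - <<'E'
from h import *
c,p=wrist()
im=c["img"];g=cv2.cvtColor(im,cv2.COLOR_RGB2GRAY)
cv2.imwrite("pics/w1crop.png",cv2.resize(im[140:260,250:400,::-1],None,fx=5,fy=5,interpolation=cv2.INTER_CUBIC))
# shutter: dark blob
m=np.zeros_like(g);hsv=cv2.cvtColor(im,cv2.COLOR_RGB2HSV)
d=((g<95)&(hsv[...,1]<70)).astype(np.uint8);m[178:242,280:370]=d[178:242,280:370]*255
m=cv2.morphologyEx(m,cv2.MORPH_OPEN,np.ones((7,7)))
pts=np.argwhere(m>0)[:,::-1].astype(np.float32)
b=cv2.boxPoints(cv2.minAreaRect(pts));print(b)
w=cast(c,b,.053,p);print(w.round(4),w.mean(0).round(4),[np.linalg.norm(w[k]-w[k-1]).round(4) for k in range(4)])
for uv,z in [((259,153.5),.048),((473,152.5),.048)]:print(cast(c,uv,z,p).round(4))
E
```

```text
[[291.99997 237.99998]
 [291.99997 179.99998]
 [354.99997 179.99998]
 [354.99997 237.99998]]
[[ 0.5802 -0.2947  0.053 ]
 [ 0.5259 -0.2855  0.053 ]
 [ 0.5339 -0.2304  0.053 ]
 [ 0.5886 -0.2367  0.053 ]] [ 0.5572 -0.2618  0.053 ] [np.float64(0.0587), np.float64(0.055), np.float64(0.0557), np.float64(0.0551)]
[[ 0.4992 -0.3108  0.048 ]]
[[ 0.5256 -0.1246  0.048 ]]
```

View pics/w1crop.png

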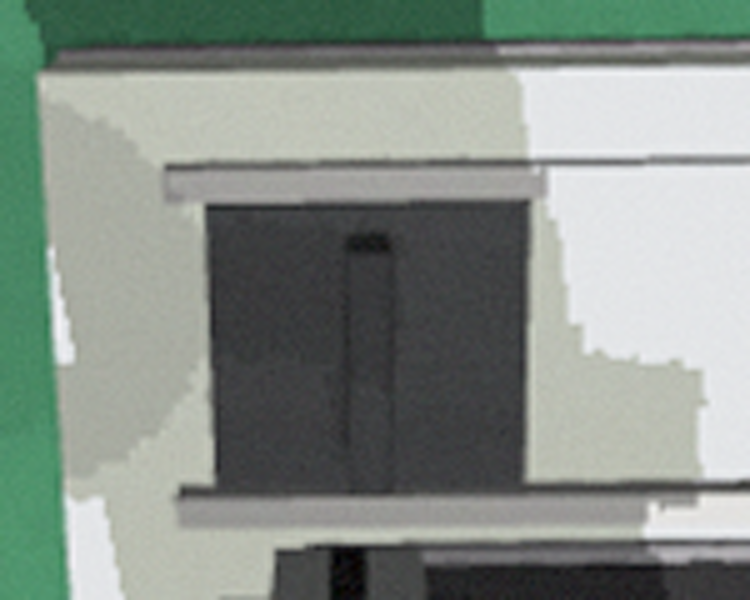

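```bash
cat >> h.py <<'E'
YAW=np.radians(-8.0)
X=np.array([np.cos(YAW),np.sin(YAW),0]);Y=np.array([-np.sin(YAW),np.cos(YAW),0])
W=np.array([.5565,-.2642,0])
Q=att(YAW)
def L(x,y,z): return W+X*x+Y*y+np.array([0,0,z])
def loc(p): d=np.array(p)-W; return np.round([d@X,d@Y,p[2]],4)
E
python3 - <<'E'
from h import *
c,p=wrist()
for uv in [(323.9,190),(319.5,190.),(328.3,190)]:print("rib front",loc(cast(c,uv,.069,p)[0]))
manip.servo_line(L(0,-.026,.15),Q,v=.15)
manip.servo_line(L(0,-.026,.085),v=.1)
print(manip.servo_line(L(0,-.026,.060),v=.04,until_force=4));o=st();print(loc(o["tool_pos"]))
c,p=wrist("w2")
s=manip.camera("side");cv2.imwrite("pics/s2.png",cv2.resize(s["img"][90:220,250:450,::-1],None,fx=4,fy=4))
E
```

```text
rib front [-0.022   0.0026  0.069 ]
rib front [-0.022  -0.0011  0.069 ]
rib front [-0.0219  0.0063  0.069 ]
False
 4.94 tcp [ 0.553  -0.2899  0.06  ] F [-0.07 -0.42  0.21] w 0.0001
[ 0.0001 -0.0259  0.06  ]
```

View pics/w2.png

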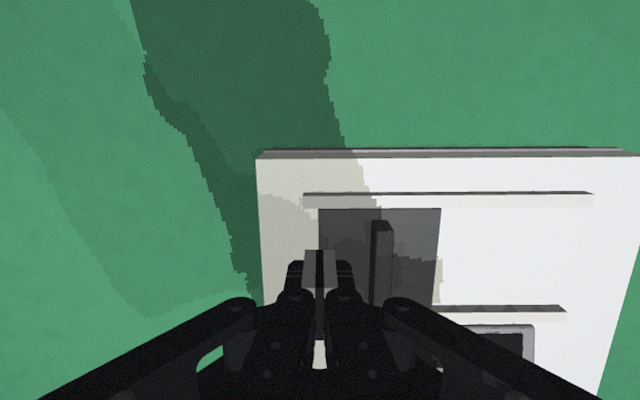

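View pics/s2.png

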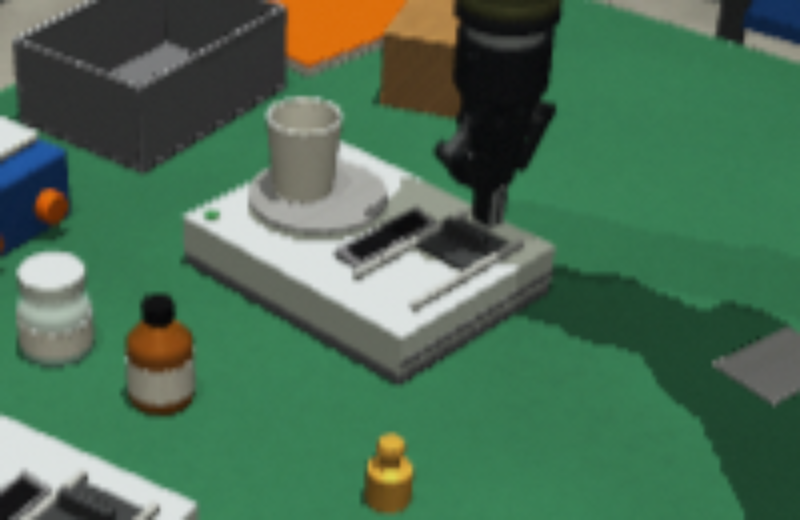

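The fingertip is beside the rib on its −y side, low over the shutter (wrist: tip u 303–338, rib u 372–392). The rib's front end measures x=−22 mm, as it should, with the shutter about 2.6 mm open. Next I push it open.

```bash
python3 - <<'E'
from h import *
print(manip.servo_line(L(0,.058,.060),v=.045,until_force=7));o=st();print(loc(o["tool_pos"]))
c,p=wrist("w3")
E
```

```text
True
 6.47 tcp [ 0.5624 -0.2195  0.0597] F [ 0.71 -2.16  3.43] w 0.0001
[-0.0004  0.0451  0.0597]
```

View pics/w3.png

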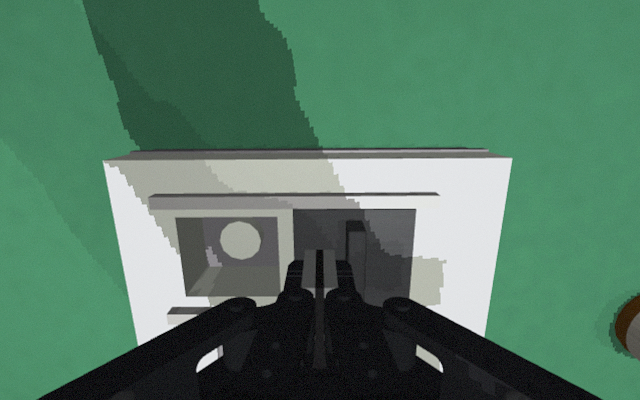

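The well is open: the key is visible at (240,240) and the shutter spans u 293–416. I'll measure the slide.

```bash
python3 - <<'E'
from h import *
c,p=wrist();im=c["img"]
print("shutter corners",[loc(cast(c,uv,.053,p)[0]) for uv in [(293,209.5),(416,209.5)]])
g=cv2.cvtColor(im,cv2.COLOR_RGB2GRAY)
cv2.imwrite("pics/w3c.png",cv2.resize(im[190:310,160:430,::-1],None,fx=2.9,fy=2.9,interpolation=cv2.INTER_CUBIC))
print("well mouth",[loc(cast(c,uv,.048,p)[0]) for uv in [(176,217),(278,217)]],"key",loc(cast(c,(240.5,240),.025,p)[0]))
print(manip.servo_line(L(0,.064,.060),v=.03,until_force=10));o=st();print(loc(o["tool_pos"]))
c,p=wrist("w4")
E
```

```text
shutter corners [array([-0.0268,  0.0326,  0.053 ]), array([-0.0268,  0.0901,  0.053 ])]
well mouth [array([-0.0214, -0.0249,  0.048 ]), array([-0.0214,  0.0248,  0.048 ])] key [-0.     -0.0002  0.025 ]
True
 6.88 tcp [ 0.5623 -0.2196  0.0596] F [ 0.64 -1.44  4.19] w 0.0
[-0.0005  0.045   0.0596]
```

View pics/w3c.png

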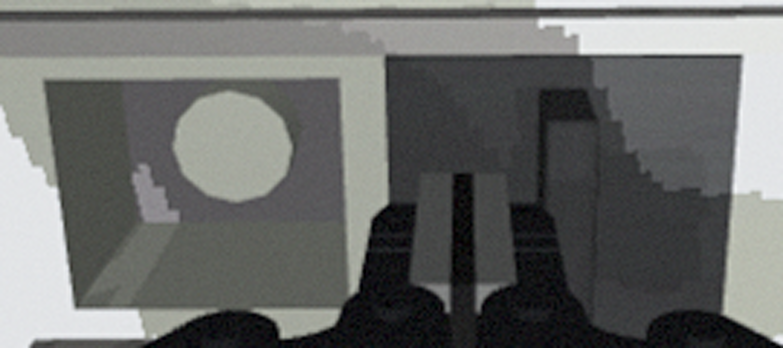

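View pics/w4.png

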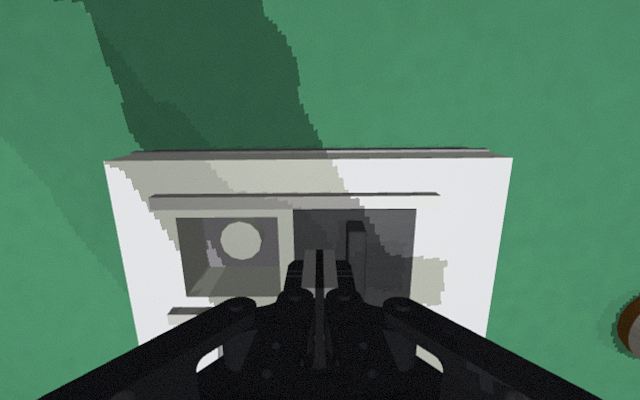

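Shutter centre at 61.4 mm, hard against the stop (10 N pushed and it did not move). Well and key both measure within 0.5 mm of the expected frame. Now to press.

```bash
python3 - <<'E'
from h import *
manip.servo_line(L(0,.037,.060),v=.08)
manip.servo_line(L(0,.037,.085),v=.12)
manip.servo_line(L(0,0,.085),v=.12)
manip.servo_line(L(0,0,.045),v=.1);st("above")
print(manip.servo_line(L(0,0,.029),v=.04,until_force=5));st()
print(manip.servo_line(L(0,0,.0150),v=.02,until_force=14));o=st("press");print(loc(o["tool_pos"]))
E
```

```text
above 8.55 tcp [ 0.5566 -0.2637  0.0448] F [ 0.06 -0.38  0.49] w 0.0001
False
 9.1 tcp [ 0.5564 -0.2641  0.0288] F [ 0.57 -0.6  -0.37] w 0.0001
True
press 9.66 tcp [ 0.5569 -0.2643  0.0191] F [-2.08 -0.26  9.23] w -0.0001
[ 0.0004 -0.      0.0191]
```

```bash
python3 - <<'E'
from h import *
print(manip.servo_line(L(0,0,.0165),v=.01,until_force=12));o=st("press2")
manip.wait(.3);st("hold")
c,p=wrist("w5")
manip.servo_line(L(0,0,.040),v=.06)
manip.servo_line(L(0,0,.100),v=.12);st("up")
manip.servo_line(L(0,.090,.100),v=.15)
manip.servo_line(L(0,.090,.080),v=.1)
print(manip.servo_line(L(0,.090,.060),v=.04,until_force=4));st("behind rib")
c,p=wrist("w6")
E
```

```text
True
press2 9.87 tcp [ 0.5568 -0.2643  0.0191] F [-2.79 -0.53  8.81] w -0.0002
hold 10.17 tcp [ 0.5569 -0.2643  0.0191] F [-2.7  -0.06  9.38] w -0.0002
up 11.38 tcp [ 0.5561 -0.2643  0.0996] F [ 0.49 -0.85  0.4 ] w 0.0
False
behind rib 13.12 tcp [ 0.5691 -0.175   0.06  ] F [-0.02  0.28 -0.16] w -0.0002
```

View pics/w6.png

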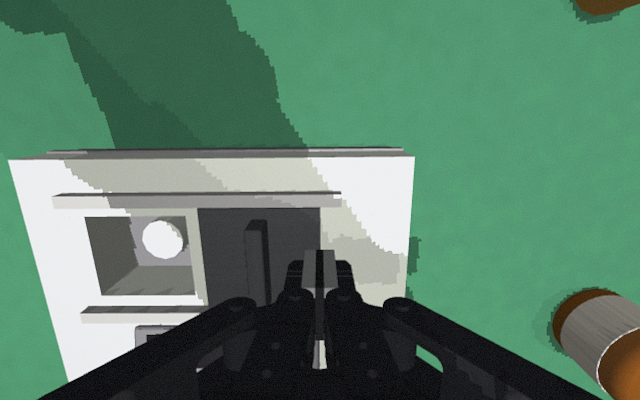

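View pics/w5.png

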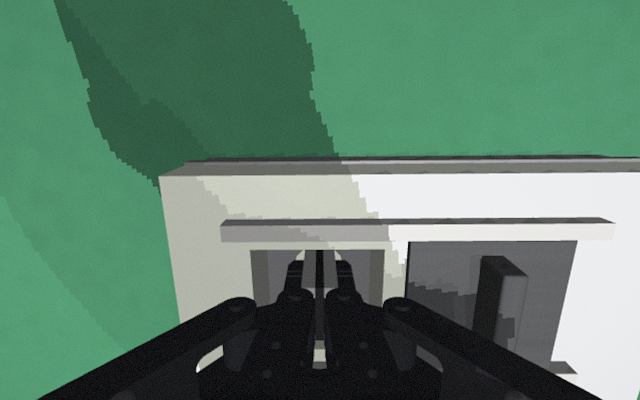

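The key bottomed out at z=19.1 mm under about 9 N, matching its 19 mm home height. In w5 the tip is on the key. In w6 the key shows again at (162,238) and the tip is on the rib's +y side. Now I push the shutter closed; the stop should come at y ≈ +17 mm.

```bash
python3 - <<'E'
from h import *
print(manip.servo_line(L(0,.008,.060),v=.045,until_force=7));o=st("close");print(loc(o["tool_pos"]))
print(manip.servo_line(L(0,.004,.060),v=.03,until_force=10));o=st("close2");print(loc(o["tool_pos"]))
manip.servo_line(L(0,.027,.060),v=.08)
manip.servo_line(L(0,.027,.10),v=.12)
manip.servo_line(L(-.0,.0,.20),v=.15);manip.wait(.2);st("clear")
c,p=wrist("w7")
t=manip.camera("top");cv2.imwrite("pics/t7.png",t["img"][:,:,::-1])
E
```

```text
True
close 14.68 tcp [ 0.559  -0.2485  0.0599] F [0.62 1.65 2.96] w 0.0002
[0.0003 0.0159 0.0599]
True
close2 14.93 tcp [ 0.559  -0.2485  0.0599] F [0.67 2.75 1.93] w -0.0002
[0.0003 0.0159 0.0599]
clear 16.75 tcp [ 0.5561 -0.2638  0.1991] F [0.37 0.37 0.07] w -0.0001
```

View pics/w7.png

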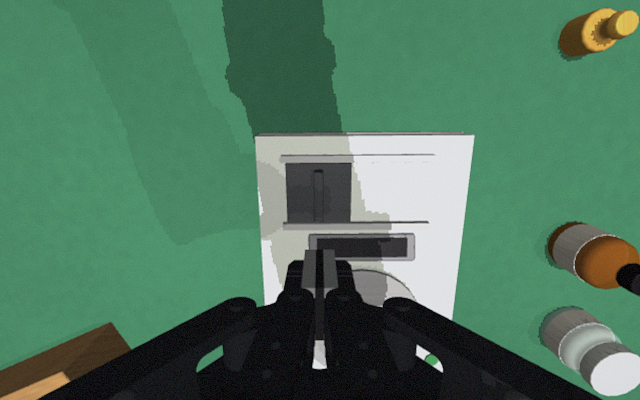

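View pics/t7.png

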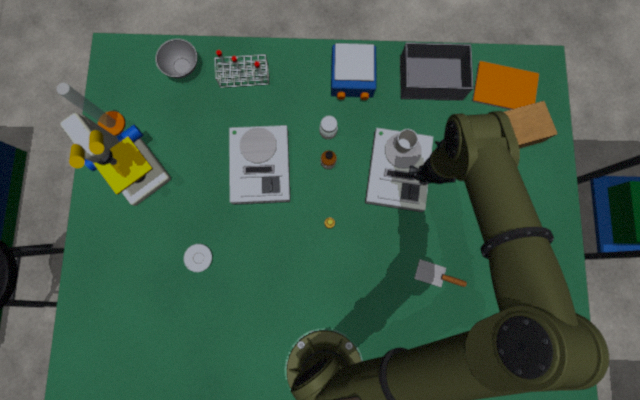

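Closed: the shutter sits at (286–351, 163–222), the beaker stands on its pan at (406,141), and everything else looks unmoved. One check on the closed position, and the bystanders against the first picture.

```bash
python3 - <<'E'
from h import *
c,p=wrist();im=c["img"]
g=cv2.cvtColor(im,cv2.COLOR_RGB2GRAY);hsv=cv2.cvtColor(im,cv2.COLOR_RGB2HSV)
m=np.zeros_like(g);d=((g<95)&(hsv[...,1]<70)).astype(np.uint8);m[160:224,275:365]=d[160:224,275:365]*255
m=cv2.morphologyEx(m,cv2.MORPH_OPEN,np.ones((7,7)))
b=cv2.boxPoints(cv2.minAreaRect(np.argwhere(m>0)[:,::-1].astype(np.float32)));w=cast(c,b,.053,p)
print(b.round(1).tolist(),"shutter centre",loc(w.mean(0)))
cv2.imwrite("pics/w7c.png",cv2.resize(im[130:250,250:400,::-1],None,fx=5,fy=5,interpolation=cv2.INTER_CUBIC))
a=cv2.imread("pics/top0.png").astype(int);t=cv2.imread("pics/t7.png").astype(int)
D=(abs(a-t).max(2)>40)
for n,(u0,v0,u1,v1) in dict(b=(225,120,295,208),jar=(317,110,342,140),amber=(317,145,340,172),weight=(320,212,340,232),dish=(180,240,216,276),spat=(412,258,470,290),beaker=(390,125,420,160)).items(): print(n,D[v0:v1,u0:u1].sum())
E
```

```text
[[286.0, 222.0], [286.0, 163.0], [350.0, 163.0], [350.0, 222.0]] shutter centre [ 0.0007 -0.0012  0.053 ]
b 0
jar 0
amber 0
weight 0
dish 0
spat 248
beaker 19
```

View pics/w7c.png

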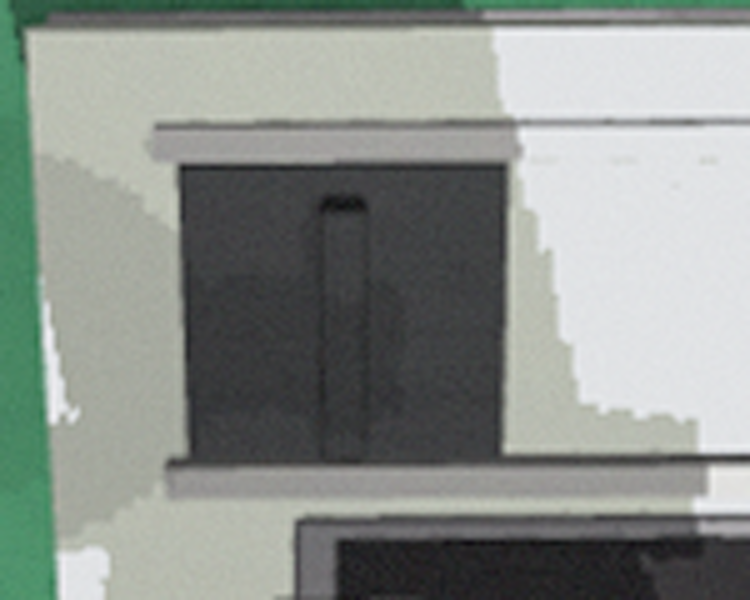

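```bash
python3 - <<'E'
from h import *
st();manip.close_job()
E
```

```text
16.9 tcp [ 0.5564 -0.264   0.1995] F [-0.87  0.26 -0.47] w 0.0005
the job is handed in; nothing more can be done
```

The tare is done and handed in at 16.9 s. With the closed fingertips I pushed balance_a's shutter open, pressed the tare key, and pushed the shutter closed again. The arm ended clear of everything, about 0.2 m above the bench.

- **Shutter open:** it measured 61.4 mm open in the image and did not move under a further 10 N push, so it was at its end stop.
- **Key:** the fingertip stopped at 19.1 mm above the bench under about 9 N, which matches the fully pressed height of 19 mm. A second push did not move it further.
- **Shutter closed:** it was against its stop, with the same tip position on a second push. The image puts its centre at -1.2 mm instead of 0, which is within the calibration error.
- **Other things:** comparing top views before and after showed no change at balance_b, the jar, the amber bottle, the weight or the dish. At the spatula (248 pixels) and the beaker (19 pixels) there was some change. Both still look in place in the picture, so I put it down to the arm's shadow moving, but I did not measure their positions.

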